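# Put the tipped tin back on its feet in the rack

## Task

A spirit level has been left lying across a tipped-over tin in the rack of tins: first lay the level in the open tray, flat and the same face up. Then lift the tipped tin out, put it down on the open bench and let go of it, so that you can take it again at a slant near its cap end and stand it upright, cap up, on the rack floor in the gap between the two standing tins. Leave the two standing tins, the tape measure and the mug as they are.

Things in the scene. Friction and masses are not known exactly. Their poses are not given: they have to be found in the camera images.
- level: small grey spirit level lying on its flat side across the tipped tin: 200 long (its x axis), 44 wide (y), 22 thick (z); about 0.22 kg. Origin at the centre of its underside.
- tray: fixed open dark steel tray, 260 (its x) by 132 (y) by 35 high (z), walls and floor 5 thick. Origin at the centre of its underside, on the bench. It may be on either side of the robot.
- lane: fixed plywood rack board, a shallow lane: outer 78 (its x) by 324 (y, along it), floor top 8 above the bench, lips all round 8 wide, tops 16 above the bench; inside 62 by 308. Origin at the centre of its underside. A tin stands at each end; the tipped tin lies along it between them. On either side of the robot.
- tin: the tipped tin lying in the lane: square metal tin 46 by 46, 120 long, plus a round black cap 24 wide and 16 long (136 in all); about 0.25 kg. Its y axis runs from bottom to cap (up when it stands); origin midway along the 136, on the long side that faces down at the start; the tin's axis lies at z = +23 in its frame.
- tin_base (a point): centre of the tipped tin's square bottom face; axes as tin.
- tin_cap (a point): centre of the top of the tipped tin's cap, 136 from tin_base along the tin's y; axes as tin.
- neighbour_a: standing tin, same shape and size, at the lane's +y end. Origin at the centre of its bottom, z up.
- neighbour_b: standing tin, same shape and size, at the lane's -y end. Origin at the centre of its bottom, z up.
- tape: bystander: black tape measure, 70 (x) by 34 (y) by 62 high, with a short tongue towards its -x. Origin at the centre of its underside.
- mug: bystander: white mug, 80 diameter, 92 high, handle at its +y. Origin at the centre of its underside.

How it is judged:
On the way, in this order (a step that is already met when the one before it is completed fails the run):
1. the spirit level lies flat on the floor of the tray, the same face up as before, within 60 mm along and 45 mm across of the tray's middle, at rest and let go of (x of level in the frame of tray between -0.06 and 0.06 m and y of level in the frame of tray between -0.045 and 0.045 m and height (world z) of level below 0.012 m and angle between level's own z axis and vertical below 0.1 rad and linear speed of level below 0.02 m/s and contact force between level and the fingers below 0.05 N), for 0.2 s.
2. the tipped tin has been put down on the open bench, its middle at least 100 mm from the middle of the rack and off the rack, and is let go of and at rest there (horizontal distance between tin and lane above 0.1 m and contact force between tin and the fingers below 0.05 N and contact force between tin and lane below 0.05 N and contact force between tin and tray below 0.05 N and height (world z) of tin_base below 0.028 m and linear speed of tin below 0.02 m/s), for 0.2 s.
At the end, for the whole second after the job is handed in: The tin stands upright, cap up (within 4 degrees), flat on the rack floor between the two standing tins, at rest, let go of. The level lies flat, same face up, on the tray floor, its middle within 60 mm (along) and 45 mm (across) of the tray's middle. Both neighbours stand upright (all of step 1 and angle between tin's own y axis and vertical below 0.08 rad and x of tin_base in the frame of lane between -0.012 and 0.012 m and y of tin_base in the frame of lane between -0.08 and 0.08 m and z of tin_base in the frame of lane between 0.005 and 0.0115 m and linear speed of tin below 0.02 m/s and contact force between tin and the fingers below 0.05 N and angle between each of neighbour_a, neighbour_b's own z axis and vertical below 0.08 rad); the robot touches nothing.
It fails at once if a standing neighbour tin is tipped by more than 17 degrees or shifted by more than 25 mm (angle between any of neighbour_a, neighbour_b's own z axis and vertical above 0.3 rad or distance of any of neighbour_a, neighbour_b from where it was at the start of the episode above 0.025 m).
It fails at once if the tape measure or the mug is shifted by more than 25 mm (distance of any of tape, mug from where it was at the start of the episode above 0.025 m).
It also fails if it takes over 72 s, if anything falls off the work surface, if the arm or the gripper's body presses on something with over 40 N, if the wrist force passes 120 N, or if a joint passes its speed limit or range.

## Robot

A 6-joint arm with a two-finger parallel gripper is mounted at the origin on the work surface. World frame = base frame: x ahead of the robot, y to its left, z up, the work surface at z = 0. Lengths are in m, angles in rad, forces in N, time in s.
With the tool pointing down it reaches from about 0.3 to 0.85 m from the base axis. Payload 5.4 kg.
Tool frame: the origin (TCP) lies at the very end of the fingers, on their centre line; the grasp point (between the pads) lies 19 mm behind it; z points along the fingers, y is the line along which they close (so a half turn about z gives the same grasp; the last joint's range is limited). The gripper opens to 85 mm and grips with 20 to 120 N. Pads are 22 mm wide; open, the fingers measure 114 mm over their backs; the gripper's body (76 mm by 85 mm) begins 54 mm behind the grasp point. The pads swing forward as they close: fully open they stand 13 mm farther back than shut.
Start: joints at [1.125, 0.158, 1.597, -0, 1.386, -0.21], TCP at [0.134, 0.559, 0.2] pointing down, gripper open.
Joint ranges: [-2.91, 2.91], [-0.94, 2.29], [0.18, 2.7], [-1.29, 4.43], [0.17, 2.64], [-3, 3]. Speed limits (rad/s): [2.57, 2.57, 3.14, 3.14, 3.14, 3.14].

## Interface

Orientations are given as a unit quaternion [x, y, z, w].
In Python, from bench import r gives the robot as it stands.
- The arm moves only by the shell command python3 -m creep 'ROWS' [FORCE]. ROWS is a JSON object of lists of equal length, an entry for each row: "turn": the turn, a rotation vector about the tool's x, y, z each as a share of pi rad, from -1 to 1, a list of three; "offset": the shift along the tool's x, y, z each as a share of 0.1 m, from -1 to 1, a list of three; "hand": the opening, from -1 (shut) to 1 (fully open). In form: {"turn": [[rx, ry, rz], ...], "offset": [[dx, dy, dz], ...], "hand": [hand, ...]}. A call has 1 to 20 rows; each row is the pose to reach, as a shift and turn from the pose commanded when the call began, along the tool's axes at that moment, turning the shorter way round; what a row does not reach only later rows make up. A row lasts 1/10 s, in which the tool goes at most 50 mm and 8.59 degrees, less where a joint would pass 70% of its speed; a pose out of reach is approached as far as the arm can. A call with a number of a shift or a turn outside -1 to 1 is refused whole. A call with a gripper value outside its range is refused whole. The fingers move at their own pace and stop on an object; FORCE is the grip in N (left out, the last holds). Time passes only in rows, so rows that repeat a pose let the fingers close. It gives the time, the measured TCP pose, the force, the opening and the grip force at its end, in the units of the state.
- r.sense(): the state, without advancing time (a new reading comes with each control period).
- r.grab_frame(name): name is "side" or "top"; returns (picture, depth): 400x640x3 uint8, red, green, blue; 400x640 float32, m along the optical axis (not along the pixel's ray), 0 where there is no reading.
- r.get_calibration(name): a dict with "camera_matrix" (3x3 intrinsics, pixels), "R" (3x3) and "t" (3): a world point X has camera coordinates R X + t. Camera axes: x right, y down, z forward; pixel columns grow to the right and rows downward; lengths in m; the calibration is good to about 2 mm. A picture is of the moment at which its call begins. get_calibration takes no time and is no camera call.
- r.close_job(): hands the job in; it is judged then, once.
Trained networks look in the newest picture that a camera, given by its name, has taken for a name from the list of things; names that differ only in an ending like _2 or _b are one class to them, and where a whole thing is asked for, a point or a joint stands for the part that bears it (a point fixed in the world has none). Each returns a list of dicts, best first, with "p" (0 to 1); they miss things now and then, are a little off and sometimes report something else, mostly with a low value. They report only what shows in the picture. A call takes as long as a camera call.
- r.recognise(query, camera): "extent" ([centre column, centre row, width, height] in pixels, round what is visible of it).
The state is a dict: "time_s": time; "qpos": joint angles; "dq": joint speeds; "effort": joint torques, N m; "ee_pos": TCP position; "tcp_rot": TCP orientation; "wrist_force": force on the tool from outside, world axes, zero at the start; "moment": the same for the moment, N m; "finger_gap": finger opening in m; "gripper_force": force on a finger pad.
Only numpy, scipy, OpenCV 4.12 (cv2) and the standard library are available. Lean on these libraries where they do the work, as an engineer would, in place of code of your own. Each camera call takes 0.05 s, during which the arm holds its last target. There are 200 camera calls.

## Working session

There is one attempt and no reset: what is moved stays moved. The work goes in short steps, Python scripts to look and compute and a shell command to move; the robot and the scene stay as the last step left them, time stands still between calls to the robot, and variables do not carry over. Pictures are saved under pics/ and viewed, at most 10 in all, crops included, and the job is handed in when it is done.

```bash
ls; mkdir -p pics; python3 - <<'E'
from bench import r
import cv2,numpy as np
for n in("top","side"):
    p,d=r.grab_frame(n); cv2.imwrite(f"pics/{n}0.png",p[:,:,::-1]); np.savez(f"{n}0.npz",p=p,d=d)
    c=r.get_calibration(n); print(n,c)
    for q in("level","tray","lane","tin","neighbour_a","tape","mug","tin_cap"):
        print(q,[(x["p"],np.round(x["extent"]).tolist()) for x in r.recognise(q,n)[:4]])
print(r.sense())
E
```

```text
pics
top {'camera_matrix': array([[473.24499375,   0.        , 324.91370058],
       [  0.        , 473.24499375, 201.6216709 ],
       [  0.        ,   0.        ,   1.        ]]), 'R': array([[-1.31436845e-02, -9.99913338e-01,  7.47954284e-04],
       [-9.97742132e-01,  1.30658664e-02, -6.58780819e-02],
       [ 6.58626001e-02, -1.61214623e-03, -9.97827399e-01]]), 't': array([-0.01712731,  0.60870949,  1.38357246])}
level [(0.68, [428.0, 212.0, 25.0, 71.0])]
tray [(0.89, [238.0, 227.0, 49.0, 88.0]), (0.62, [428.0, 216.0, 52.0, 19.0])]
lane [(0.77, [420.0, 218.0, 107.0, 30.0])]
tin [(0.93, [427.0, 214.0, 50.0, 16.0])]
neighbour_a [(0.72, [386.0, 218.0, 20.0, 20.0]), (0.72, [466.0, 211.0, 33.0, 18.0]), (0.2, [335.0, 157.0, 10.0, 31.0])]
tape [(0.89, [334.0, 156.0, 9.0, 32.0])]
mug [(0.89, [289.0, 168.0, 38.0, 37.0])]
tin_cap [(0.9, [429.0, 216.0, 52.0, 13.0])]
side {'camera_matrix': array([[452.01389319,   0.        , 320.23600772],
       [  0.        , 452.01389319, 201.93859875],
       [  0.        ,   0.        ,   1.        ]]), 'R': array([[-0.81244126, -0.5828935 , -0.0132049
[... 557 characters left out ...]
25.0, 40.0])]
{'time_s': 0.9, 'qpos': array([ 1.12488505e+00,  1.58362391e-01,  1.59701799e+00, -5.51669254e-06,
        1.38618788e+00, -2.10084325e-01]), 'dq': array([-0.0016936 , -0.00262393, -0.00144703, -0.00031103,  0.00054974,
       -0.00076368]), 'effort': array([ 1.08402529e-05, -3.96007490e+01, -3.31700027e+01, -1.36964704e-04,
        8.30496374e-04,  1.42641491e-05]), 'ee_pos': array([0.13435286, 0.55906515, 0.20001127]), 'tcp_rot': array([1.17639928e-01, 9.93056316e-01, 1.06723603e-05, 6.49586446e-06]), 'wrist_force': array([ 0.87496154, -0.5161479 ,  0.3275985 ]), 'moment': array([-0.04016133, -0.0136054 ,  0.02397488]), 'gripper_force': 0.0, 'finger_gap': 0.08546122643898127}
```

```bash
python3 - <<'E'
import cv2,numpy as np
t=cv2.imread("pics/top0.png")[120:300,190:510]; a=cv2.resize(t,None,fx=2.5,fy=2.5,interpolation=cv2.INTER_CUBIC)
cv2.imwrite("pics/a.png",a)
s=cv2.imread("pics/side0.png")[80:380,190:470]; cv2.imwrite("pics/b.png",cv2.resize(s,None,fx=2,fy=2,interpolation=cv2.INTER_CUBIC))
E
```

```text
(no output)
```

View pics/a.png

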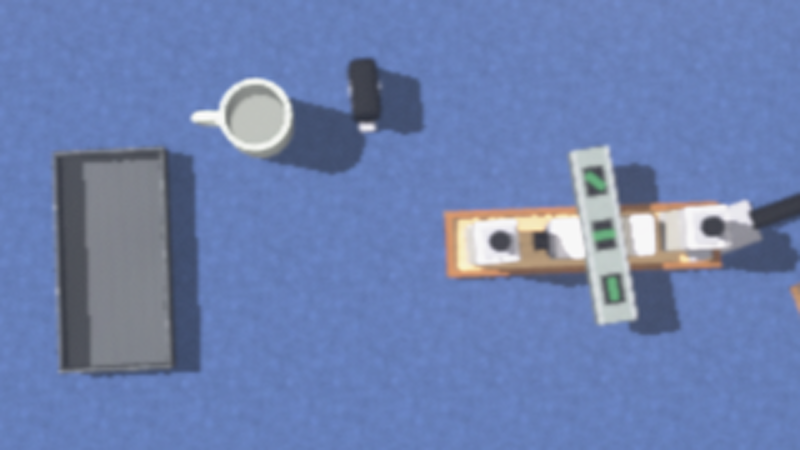

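View pics/b.png

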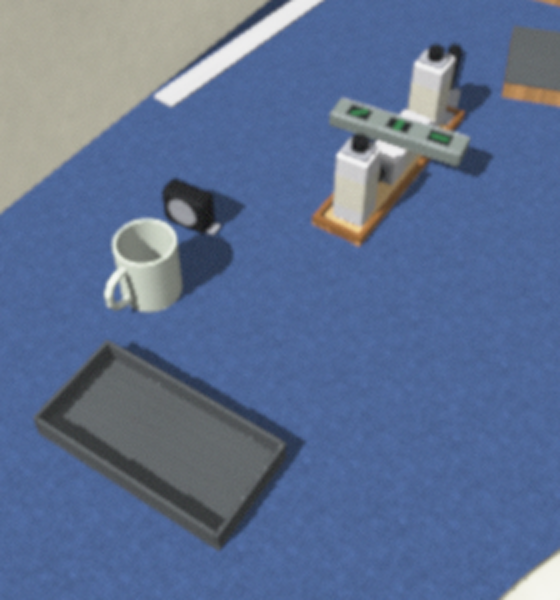

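```bash
cat > h.py <<'E'
import numpy as np,cv2
from bench import r
def cloud(n,d):
    c=r.get_calibration(n);K=c["camera_matrix"];v,u=np.mgrid[:400,:640]
    X=np.stack([(u-K[0,2])/K[0,0]*d,(v-K[1,2])/K[1,1]*d,d],-1)
    W=(X-c["t"])@c["R"]; W[d<=0]=np.nan
    return W
def rect(P):
    (c,s,a)=cv2.minAreaRect((P[:,:2]*1000).astype(np.float32)); return np.round(c,1),np.round(s,1),round(a,1),len(P)
E
python3 - <<'E'
from h import *
for n in("top","side"):
    z=np.load(n+"0.npz");W=cloud(n,z["d"]);p=z["p"].astype(int)
    x,y,Z=W[...,0],W[...,1],W[...,2]
    bench=(x>.3)&(x<.8)&(abs(y)<.6)
    print(n,"benchz",np.nanmedian(Z[bench]))
    def S(lab,m):
        P=W[m]
        if len(P)>5: print(lab,rect(P),"z",np.round(np.nanmedian(P[:,2]),4),np.round(np.nanpercentile(P[:,2],[2,98]),3), "med",np.round(np.median(P,0),3))
    L=(y<-.05)&(y>-.5)&(x>.3)&(x<.8)
    S("all lane>5mm",L&(Z>.006)&(Z<.02))
    S("level",L&(Z>.066)&(Z<.088))
    S("tin",L&(Z>.048)&(Z<.058))
    S("tops a",L&(Z>.118)&(y>-.25)); S("tops b",L&(Z>.118)&(y<-.25)&(Z<.17))
    S("black thing",L&(y<-.36)&(Z>.03))
    S("tray",(y>.05)&(x<.62)&(x>.2)&(Z>.025)&(Z<.045)&(y<.4))
    S("tape",(y<.02)&(y>-.07)&(Z>.03)&(x>.5)&(x<.8)); S("mug",(y>.02)&(y<.2)&(Z>.07)&(x>.5)&(x<.8))
    S("high",(Z>.16)&(y<-.02)&(x>.2))
E
```

```text
top benchz 0.001726956857540454
all lane>5mm (array([ 550.3, -274.9]), array([450.1, 498.7]), 89.8, 2340) z 0.0083 [0.006 0.019] med [ 0.548 -0.269  0.008]
level (array([ 618.2, -223. ]), array([446.1, 187. ]), 63.2, 1213) z 0.0769 [0.067 0.083] med [ 0.568 -0.324  0.077]
tin (array([ 616.8, -208.3]), array([409.5, 147. ]), 61.9, 360) z 0.0544 [0.049 0.058] med [ 0.567 -0.304  0.054]
tops a (array([ 559.7, -197.9]), array([45.7, 46.1]), 4.4, 279) z 0.1285 [0.121 0.147] med [ 0.559 -0.196  0.129]
tops b (array([ 572.7, -428.5]), array([45.8, 47.2]), 3.6, 286) z 0.1288 [0.121 0.149] med [ 0.572 -0.425  0.129]
black thing (array([ 570.6, -405.9]), array([47. , 92.3]), 4.4, 584) z 0.1153 [0.04  0.148] med [ 0.57  -0.408  0.115]
tray (array([519.9, 241.8]), array([203.9, 134. ]), 1.9, 391) z 0.0347 [0.026 0.041] med [0.497 0.259 0.035]
tape (array([742.2, -54. ]), array([69.2, 30.3]), 1.7, 256) z 0.0619 [0.042 0.069] med [ 0.743 -0.053  0.062]
mug (array([702.5,  77. ]), array([78.9, 98.2]), 31.1, 215) z 0.0897 [0.071 0.096] med [0.709 0.08  0.09 ]
side benchz -6.005419252570414e-05
all l
[... 441 characters left out ...]
0.554 -0.191  0.127]
tops b (array([ 571.3, -429.5]), array([46.4, 45.6]), 89.9, 195) z 0.1267 [0.119 0.145] med [ 0.567 -0.423  0.127]
black thing (array([ 545.4, -388.3]), array([ 78.9, 132.2]), 41.0, 680) z 0.0914 [0.037 0.143] med [ 0.565 -0.411  0.091]
tray (array([518.7, 239.8]), array([204.9, 134.2]), 1.6, 779) z 0.0329 [0.025 0.037] med [0.486 0.249 0.033]
tape (array([739.9, -53.6]), array([70.3, 30.8]), 3.5, 367) z 0.0569 [0.031 0.064] med [ 0.736 -0.047  0.057]
mug (array([702.3,  74.6]), array([79.3, 98.9]), 32.5, 491) z 0.0833 [0.071 0.094] med [0.706 0.072 0.083]
high (array([ 884.2, -694.8]), array([1409.9,  549.7]), 42.5, 8894) z 0.258 [0.164 0.406] med [ 1.217 -0.193  0.258]
```

```bash
python3 - <<'E'
from h import *
for n in("top","side"):
    z=np.load(n+"0.npz");W=cloud(n,z["d"]);p=z["p"].astype(int)
    x,y,Z=W[...,0],W[...,1],W[...,2]
    def S(lab,m):
        P=W[m]
        if len(P)>5: print(lab,rect(P),"z",np.round(np.nanpercentile(P[:,2],[2,50,98]),4))
    L=(y<-.05)&(y>-.5)&(x>.3)&(x<.8)
    mid=(y<-.23)&(y>-.39)&(x>.4)&(x<.72)
    m=(mid&(Z>.068)&(Z<.09)).astype(np.uint8); k,l,st,_=cv2.connectedComponentsWithStats(m)
    S("level",l==1+np.argmax(st[1:,4]))
    S("tin",(y<-.22)&(y>-.40)&(x>.5)&(x<.63)&(Z>.047)&(Z<.058))
    S("cap",(y<-.222)&(y>-.4)&(x>.5)&(x<.63)&(Z>.035)&(Z<.047))
    lane=(x>.48)&(x<.66)&(y<-.1)&(y>-.5)&(Z>.012)&(Z<.021)&(p[...,0]>p[...,2]+20)
    S("lane",lane)
    S("tray",(y>.05)&(x<.64)&(x>.2)&(Z>.025)&(Z<.045)&(y<.4))
    if n=="top": print(np.round(W[190:222:5,495:515:5],3)); S("blk",(p.sum(-1)<120)&(y<-.4)&(x>.3)&(x<.8))
E
```

```text
level (array([ 567.2, -325. ]), array([199.6,  46.3]), 8.1, 1124) z [0.0705 0.0771 0.0829]
tin (array([ 569.4, -321.2]), array([134.6,  51.9]), 89.7, 321) z [0.0487 0.0544 0.0579]
cap (array([ 567.5, -272.1]), array([40.5, 47.9]), 73.1, 61) z [0.0362 0.0419 0.0468]
lane (array([ 564.6, -313.8]), array([ 77.7, 323.4]), 1.4, 561) z [0.0121 0.0163 0.0205]
tray (array([529.6, 242.1]), array([223.4, 134. ]), 1.9, 419) z [0.0259 0.0347 0.0416]
[[[ 0.638 -0.537  0.003]
  [ 0.638 -0.552  0.003]
  [ 0.638 -0.568  0.001]
  [ 0.637 -0.582  0.003]]

 [[ 0.623 -0.537  0.002]
  [ 0.623 -0.553 -0.   ]
  [ 0.622 -0.567  0.003]
  [ 0.623 -0.583 -0.001]]

 [[ 0.608 -0.536  0.002]
  [ 0.607 -0.545  0.018]
  [ 0.606 -0.558  0.025]
  [ 0.606 -0.573  0.022]]

 [[ 0.592 -0.527  0.025]
  [ 0.592 -0.545  0.018]
  [ 0.591 -0.556  0.028]
  [ 0.592 -0.582 -0.001]]

 [[ 0.577 -0.529  0.019]
  [ 0.578 -0.55   0.002]
  [ 0.577 -0.567 -0.001]
  [ 0.577 -0.582 -0.001]]

 [[ 0.563 -0.535  0.002]
  [ 0.562 -0.549  0.005]
  [ 0.562 -0.566 -0.002]
  [ 0.562 -0.58   0.001]]

 [[ 0.548 -0.534  0.003]
  [ 0.547 -0.548  0.006]
  [ 0.547 -0.564  0.001]
  [ 0.547 -0.577  0.006]]]
level (array([ 566.3, -325.8]), array([200.8,  52.1]), 7.0, 807) z [0.0687 0.0751 0.0791]
tin (array([ 555.2, -328.5]), array([115.8, 112. ]), 67.2, 202) z [0.0476 0.0536 0.0576]
cap (array([ 545., -322.]), array([133.4,  22.2]), 81.1, 53) z [0.0352 0.0395 0.0466]
lane (array([ 564. , -312.9]), array([ 80.1, 325. ]), 1.8, 317) z [0.0123 0.0151 0.0196]
tray (array([528.5, 240.2]), array([224.2, 134.3]), 1.7, 831) z [0.0254 0.0329 0.037 ]
```

```bash
cat >> h.py <<'E'
from scipy.spatial.transform import Rotation as Ro
def go(p,ydir,zdir=(0,0,-1)):
    "turn and offset from the sensed pose to TCP p, tool z along zdir, tool y along ydir"
    s=r.sense(); R0=Ro.from_quat(s["tcp_rot"]); z=np.array(zdir,float);z/=np.linalg.norm(z); y=np.array(ydir,float); y-=z*(y@z); y/=np.linalg.norm(y)
    R1=Ro.from_matrix(np.stack([np.cross(y,z),y,z],1))
    off=R0.inv().apply(np.array(p)-s["ee_pos"]); t=(R0.inv()*R1).as_rotvec()
    print("t",round(s["time_s"],2),"pos",np.round(s["ee_pos"],4),"q",np.round(s["qpos"],2),"\nturn",np.round(t/np.pi,4),"offset",np.round(off*10,3))
def az(d): return (np.cos(np.radians(d)),np.sin(np.radians(d)),0)
E
M='{"turn":[[0,0,0],[0,0,0],[0,0,0]],"offset":[[-1,-1,0],[-1,-1,0],[-1,-1,0]],"hand":[1,1,1]}'; unset M
python3 -m creep '{"turn":[[0,0,0],[0,0,0],[0,0,0]],"offset":[[-1,-1,0],[-1,-1,0],[-1,-1,0]],"hand":[1,1,1]}'
python3 -m creep '{"turn":[[0,0,0],[0,0,0],[0,0,0]],"offset":[[-1,-1,0],[-1,-1,0],[-1,-1,0]],"hand":[1,1,1]}'
python3 -m creep '{"turn":[[0,0,0],[0,0,0],[0,0,0]],"offset":[[-1,-1,0],[-1,-1,0],[-1,-1,0]],"hand":[1,1,1]}'
python3 -m creep '{"turn":[[0,0,0],[0,0,0],[0,0,0]],"offset":[[-1,-1,0],[-1,-1,0],[-1,-1,0]],"hand":[1,1,1]}'
python3 -m creep '{"turn":[[0,0,0],[0,0,0],[0,0,0]],"offset":[[-1,-1,0],[-1,-1,0],[-1,-1,0]],"hand":[1,1,1]}'
python3 -m creep '{"turn":[[0,0,0],[0,0,0],[0,0,0]],"offset":[[-1,-1,0],[-1,-1,0],[-1,-1,0]],"hand":[1,1,1]}'
python3 -c "
from h import *
go((.567,-.325,.2),az(-82.5))"
```

```text
time_s: 1.2
ee_pos: [0.2089, 0.4368, 0.1998]
tcp_rot: [0.117, 0.993, -0.0, 0.0]
wrist_force: [1.1, 0.1, 0.3]
finger_gap: 0.0852
gripper_force: 0.0
time_s: 1.5
ee_pos: [0.2829, 0.316, 0.2002]
tcp_rot: [0.118, 0.993, 0.0, 0.0]
wrist_force: [2.2, 0.6, -0.3]
finger_gap: 0.0857
gripper_force: 0.0
time_s: 1.8
ee_pos: [0.357, 0.1952, 0.2004]
tcp_rot: [0.118, 0.993, 0.0, 0.001]
wrist_force: [0.4, -0.0, -0.3]
finger_gap: 0.0857
gripper_force: 0.0
time_s: 2.1
ee_pos: [0.4309, 0.0743, 0.2004]
tcp_rot: [0.118, 0.993, -0.0, 0.001]
wrist_force: [0.7, 0.3, -0.4]
finger_gap: 0.0854
gripper_force: 0.0
time_s: 2.4
ee_pos: [0.5047, -0.0465, 0.2002]
tcp_rot: [0.118, 0.993, -0.0, 0.0]
wrist_force: [-0.4, 0.1, 1.3]
finger_gap: 0.0856
gripper_force: 0.0
time_s: 2.7
ee_pos: [0.5785, -0.167, 0.1999]
tcp_rot: [0.118, 0.993, -0.0, 0.0]
wrist_force: [0.1, -0.3, -0.1]
finger_gap: 0.0853
gripper_force: 0.0
t 2.7 pos [ 0.5785 -0.167   0.1999] q [-0.48  0.23  1.52 -0.    1.4  -1.82] 
turn [2.000e-04 1.000e-04 8.829e-01] offset [-2.590e-01 -1.563e+00 -1.000e-03]
```

```bash
python3 -m creep '{"turn":[[0,0,0.883],[0,0,0.883],[0,0,0.883],[0,0,0.883],[0,0,0.883],[0,0,0.883],[0,0,0.883],[0,0,0.883],[0,0,0.883],[0,0,0.883],[0,0,0.883],[0,0,0.883],[0,0,0.883],[0,0,0.883],[0,0,0.883],[0,0,0.883],[0,0,0.883],[0,0,0.883],[0,0,0.883],[0,0,0.883]],"offset":[[-0.26,-1,0],[-0.26,-1,0],[-0.26,-1,0],[-0.26,-1,0],[-0.26,-1,0],[-0.26,-1,0],[-0.26,-1,0],[-0.26,-1,0],[-0.26,-1,0],[-0.26,-1,0],[-0.26,-1,0],[-0.26,-1,0],[-0.26,-1,0],[-0.26,-1,0],[-0.26,-1,0],[-0.26,-1,0],[-0.26,-1,0],[-0.26,-1,0],[-0.26,-1,0],[-0.26,-1,0]],"hand":[1,1,1,1,1,1,1,1,1,1,1,1,1,1,1,1,1,1,1,1]}'
python3 -c "
from h import *
go((.567,-.325,.059),az(-82.5))"
```

```text
time_s: 4.7
ee_pos: [0.5795, -0.2678, 0.1999]
tcp_rot: [0.998, 0.066, -0.0, -0.0]
wrist_force: [-0.0, -0.0, -0.8]
finger_gap: 0.0853
gripper_force: 0.0
t 4.7 pos [ 0.5795 -0.2678  0.1999] q [-0.62  0.32  1.41 -0.    1.42  0.82] 
turn [-0.      0.      0.0003] offset [-0.198  0.551  1.409]
```

```bash
python3 -m creep '{"turn":[[0,0,0],[0,0,0],[0,0,0],[0,0,0]],"offset":[[-0.2,0.55,0],[-0.2,0.55,0.4],[-0.2,0.55,0.8],[-0.2,0.55,0.8]],"hand":[1,1,1,1]}' 30
python3 -m creep '{"turn":[[0,0,0],[0,0,0],[0,0,0],[0,0,0],[0,0,0],[0,0,0],[0,0,0],[0,0,0],[0,0,0]],"offset":[[0,0,0.3],[0,0,0.5],[0,0,0.6],[0,0,0.6],[0,0,0.6],[0,0,0.6],[0,0,0.6],[0,0,0.6],[0,0,0.6]],"hand":[1,1,1,1,-1,-1,-1,-1,-1]}' 30
python3 -m creep '{"turn":[[0,0,0],[0,0,0],[0,0,0],[0,0,0]],"offset":[[0,0,0],[0,0,0],[0,0,0],[0,0,0]],"hand":[-1,-1,-1,-1]}' 30
python3 -m creep '{"turn":[[0,0,0],[0,0,0],[0,0,0],[0,0,0]],"offset":[[0,0,-0.2],[0,0,-0.5],[0,0,-1],[0,0,-1]],"hand":[-1,-1,-1,-1]}' 30
python3 -c "
from h import *
go((.543,.241,.13),az(-88.2))"
```

```text
time_s: 5.1
ee_pos: [0.5628, -0.3222, 0.1129]
tcp_rot: [0.998, 0.066, -0.005, -0.005]
wrist_force: [-0.5, 0.8, -0.8]
finger_gap: 0.0853
gripper_force: 0.0
time_s: 6.0
ee_pos: [0.5671, -0.3251, 0.0604]
tcp_rot: [0.998, 0.066, 0.0, 0.0]
wrist_force: [-1.3, 0.7, 0.5]
finger_gap: 0.0123
gripper_force: 0.0
time_s: 6.4
ee_pos: [0.5668, -0.3249, 0.0599]
tcp_rot: [0.998, 0.066, -0.0, -0.0]
wrist_force: [-0.5, 0.3, 0.5]
finger_gap: 0.0004
gripper_force: 0.0
time_s: 6.8
ee_pos: [0.5708, -0.3282, 0.169]
tcp_rot: [0.998, 0.066, 0.005, 0.005]
wrist_force: [0.8, -0.5, 1.6]
finger_gap: 0.0001
gripper_force: 0.0
t 6.8 pos [ 0.5708 -0.3282  0.169 ] q [-0.7   0.38  1.39  0.    1.35  0.73] 
turn [ 0.0033 -0.0033  0.032 ] offset [ 0.469 -5.683  0.332]
```

```bash
python3 - <<'E'
from h import *
for n in("side","top"):
    p,d=r.grab_frame(n); np.savez(n+"1.npz",p=p,d=d); W=cloud(n,d); x,y,Z=W[...,0],W[...,1],W[...,2]
    m=((y<-.23)&(y>-.39)&(x>.4)&(x<.72)&(Z>.065)&(Z<.092)).astype(np.uint8); k,l,st,_=cv2.connectedComponentsWithStats(m)
    P=W[l==1+np.argmax(st[1:,4])]; print(n,rect(P),np.median(P,0))
    if n=="side": a=p[60:260,260:500]
    else: b=p[140:290,360:540]
a=cv2.resize(a,(720,600)); cv2.imwrite("pics/c.png",a[:,:,::-1])
E
```

```text
side (array([ 566.8, -326. ]), array([201.1,  51.4]), 7.4, 863) [ 0.56199617 -0.3211931   0.07501094]
top (array([ 601.7, -319.9]), array([130.3,  45. ]), 7.5, 515) [ 0.61970567 -0.31314904  0.07713984]
```

View pics/c.png

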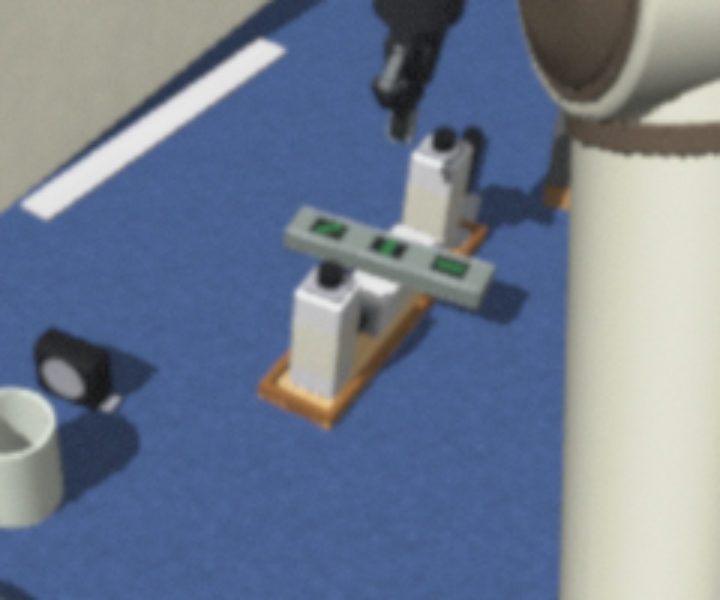

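```bash
python3 -m creep '{"turn":[[0,0,0],[0,0,0],[0,0,0],[0,0,0],[0,0,0],[0,0,0]],"offset":[[-0.47,0,0],[-0.47,0,0],[-0.47,0,0],[-0.47,0,0],[-0.47,0,0],[-0.47,0,0]],"hand":[1,1,1,1,1,1]}'
python3 -c "
from h import *
go((.520,-.331,.046),az(-82.5))"
```

```text
time_s: 7.5
ee_pos: [0.5211, -0.3312, 0.1603]
tcp_rot: [0.998, 0.066, 0.0, 0.0]
wrist_force: [-0.1, -0.1, 0.1]
finger_gap: 0.0846
gripper_force: 0.0
t 7.5 pos [ 0.5211 -0.3312  0.1603] q [-0.76  0.3   1.51  0.    1.33  0.68] 
turn [ 0.0002 -0.0002  0.0005] offset [-0.012 -0.004  1.143]
```

```bash
python3 -m creep '{"turn":[[0,0,0],[0,0,0],[0,0,0]],"offset":[[0,0,0.3],[0,0,0.55],[0,0,0.55]],"hand":[1,1,1]}' 60
python3 -m creep '{"turn":[[0,0,0],[0,0,0],[0,0,0],[0,0,0],[0,0,0],[0,0,0],[0,0,0],[0,0,0],[0,0,0],[0,0,0]],"offset":[[0,0,0.3],[0,0,0.6],[0,0,0.6],[0,0,0.6],[0,0,0.6],[0,0,0.6],[0,0,0.6],[0,0,0.6],[0,0,0.6],[0,0,0.6]],"hand":[1,1,1,1,-1,-1,-1,-1,-1,-1]}' 60
```

```text
time_s: 7.8
ee_pos: [0.5184, -0.3289, 0.1009]
tcp_rot: [0.998, 0.066, -0.003, -0.003]
wrist_force: [-0.3, 0.2, -0.1]
finger_gap: 0.0854
gripper_force: 0.0
time_s: 8.8
ee_pos: [0.5203, -0.3311, 0.0451]
tcp_rot: [0.998, 0.066, -0.0, -0.0]
wrist_force: [0.5, -0.2, 0.7]
finger_gap: 0.0
gripper_force: 0.0
```

```bash
python3 - <<'E'
from h import *
o=[]
for n in("side","top"):
    p,d=r.grab_frame(n); np.savez(n+"2.npz",p=p,d=d)
    o.append(cv2.resize(p[100:200,330:450] if n=="side" else p[160:260,370:490],(396,330)))
cv2.imwrite("pics/d.png",np.hstack(o)[:,:,::-1])
E
```

```text
(no output)
```

View pics/d.png

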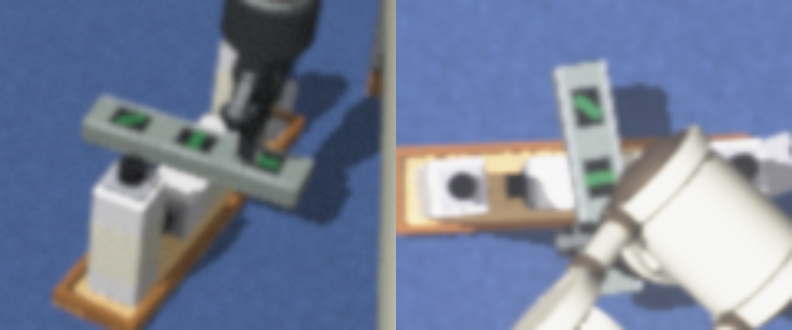

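```bash
python3 - <<'E'
from h import *
z=np.load("top2.npz");W=cloud("top",z["d"])
for row in (228,231,234,237,240): print(row,[(c,*(np.round(W[row,c]*1000).astype(int).tolist()),int(z["p"][row,c].mean())) for c in range(417,450,3)])
z=np.load("side2.npz");W=cloud("side",z["d"]);p=z["p"].astype(int)
x,y,Z=W[...,0],W[...,1],W[...,2]
dark=(p.sum(-1)<170)&(abs(x-.52)<.03)&(abs(y+.331)<.08)&(Z>.03)&(Z<.16)
P=W[dark]; 
for a in np.arange(.04,.16,.01):
    q=P[(P[:,2]>=a)&(P[:,2]<a+.01)]
    if len(q): print(round(a,2),len(q),np.round([q[:,0].min(),q[:,0].max(),q[:,1].min(),q[:,1].max()],3))
E
python3 -c "
from bench import r;print(r.sense())"
```

```text
228 [(417, 527, -298, 13, 101), (420, 526, -275, 168, 98), (423, 525, -284, 163, 104), (426, 525, -296, 147, 94), (429, 525, -293, 194, 90), (432, 523, -252, 409, 165), (435, 523, -258, 412, 226), (438, 523, -264, 416, 169), (441, 523, -270, 414, 107), (444, 523, -280, 403, 149), (447, 523, -284, 409, 243)]
231 [(417, 518, -300, 1, 92), (420, 518, -275, 171, 135), (423, 517, -282, 174, 133), (426, 517, -288, 182, 149), (429, 517, -292, 198, 146), (432, 517, -250, 421, 230), (435, 517, -256, 419, 234), (438, 517, -263, 415, 212), (441, 517, -270, 414, 116), (444, 517, -281, 397, 152), (447, 517, -285, 405, 240)]
234 [(417, 509, -300, -3, 109), (420, 510, -274, 172, 160), (423, 510, -282, 172, 140), (426, 509, -294, 153, 141), (429, 511, -243, 422, 223), (432, 511, -248, 428, 235), (435, 511, -255, 422, 222), (438, 510, -264, 413, 171), (441, 510, -296, 308, 176), (444, 510, -284, 385, 152), (447, 510, -286, 401, 228)]
237 [(417, 500, -299, 0, 136), (420, 502, -275, 166, 108), (423, 500, -316, 5, 92), (426, 505, -235, 426, 127), (429, 504, -241, 428, 200), (432, 504, -248, 428, 226), (
[... 815 characters left out ...]
6282e-01,  1.59754909e+00,  5.68658575e-07,
        1.12215816e+00,  6.76579433e-01]), 'dq': array([-0.00188516,  0.00169442, -0.00074347,  0.00018777,  0.00200537,
       -0.00113853]), 'effort': array([ 2.39209563e-03, -4.63147938e+01, -2.95923883e+01,  6.21146637e-05,
        8.48681011e-04,  3.58293892e-05]), 'ee_pos': array([ 0.52024061, -0.33108117,  0.04494835]), 'tcp_rot': array([ 9.97830066e-01,  6.58418710e-02, -6.09570381e-05, -6.68078666e-05]), 'wrist_force': array([-1.42384985,  0.92827796,  0.96429824]), 'moment': array([-0.00391392,  0.00296001, -0.02373444]), 'gripper_force': 0.0, 'finger_gap': 0.0001158537354634339}<stdin>:3: RuntimeWarning: invalid value encountered in cast
```

```bash
python3 - <<'E'
from h import *
z=np.load("side1.npz");W=cloud("side",z["d"])
for row in range(94,112,2): print(row,[tuple(np.round(W[row,c]*1000).tolist()) for c in (390,392,394,396)])
z=np.load("side0.npz");p=z["p"]
E
```

```text
94 [(562.0, -285.0, 263.0), (556.0, -285.0, 265.0), (552.0, -286.0, 266.0), (554.0, -303.0, 256.0)]
96 [(568.0, -299.0, 246.0), (563.0, -299.0, 248.0), (554.0, -292.0, 256.0), (553.0, -302.0, 250.0)]
98 [(575.0, -315.0, 228.0), (571.0, -317.0, 229.0), (565.0, -318.0, 231.0), (562.0, -323.0, 229.0)]
100 [(574.0, -313.0, 223.0), (568.0, -312.0, 227.0), (563.0, -314.0, 227.0), (561.0, -323.0, 223.0)]
102 [(575.0, -316.0, 215.0), (568.0, -315.0, 218.0), (563.0, -316.0, 220.0), (563.0, -328.0, 213.0)]
104 [(574.0, -317.0, 209.0), (568.0, -315.0, 212.0), (565.0, -321.0, 210.0), (559.0, -322.0, 212.0)]
106 [(696.0, -572.0, 1.0), (570.0, -323.0, 200.0), (563.0, -320.0, 205.0), (561.0, -326.0, 202.0)]
108 [(691.0, -563.0, 1.0), (688.0, -572.0, -3.0), (680.0, -571.0, 0.0), (677.0, -580.0, -3.0)]
110 [(687.0, -556.0, -2.0), (680.0, -559.0, -0.0), (676.0, -565.0, -2.0), (669.0, -566.0, -0.0)]
```

```bash
python3 -m creep '{"turn":[[0,0,0],[0,0,0],[0,0,0],[0,0,0]],"offset":[[0,0,-0.3],[0,0,-0.5],[-0.5,0,-0.5],[-1,0,-0.5]],"hand":[-1,-1,-1,-1]}' | head -2
python3 -m creep '{"turn":[[0,0,0],[0,0,0],[0,0,0],[0,0,0]],"offset":[[-0.2,0,0],[-0.2,0,0.5],[-0.2,0,0.9],[-0.2,0,0.9]],"hand":[-1,-1,-1,-1]}'|head -2
python3 -m creep '{"turn":[[0,0,0],[0,0,0],[0,0,0],[0,0,0],[0,0,0]],"offset":[[0,0,0.2],[0,0,0.3],[0,0,0.3],[0,0,0.3],[0,0,0.3]],"hand":[-1,-1,-1,-1,-1]}'|head -4
python3 - <<'E'
from h import *
p,d=r.grab_frame("side"); np.savez("side3.npz",p=p,d=d); W=cloud("side",d); s=r.sense(); e=s["ee_pos"]; print(e)
P=W.reshape(-1,3); P=P[(abs(P[:,0]-e[0])<.05)&(abs(P[:,1]-e[1])<.05)&(P[:,2]>.008)]
for a in np.arange(.008,.09,.008):
    q=P[(P[:,2]>=a)&(P[:,2]<a+.008)]
    if len(q): print(round(a,3),len(q),np.round([*q[:,:2].min(0),*q[:,:2].max(0)],3))
E
```

```text
time_s: 9.3
ee_pos: [0.4211, -0.3449, 0.0961]
time_s: 9.7
ee_pos: [0.3976, -0.3423, -0.0004]
time_s: 10.2
ee_pos: [0.4021, -0.3478, -0.0236]
tcp_rot: [0.998, 0.066, 0.001, 0.001]
wrist_force: [0.2, 0.5, -0.2]
[ 0.40202631 -0.34773998 -0.02370765]
0.008 9 [ 0.391 -0.359  0.411 -0.337]
0.016 16 [ 0.39  -0.346  0.409 -0.333]
0.024 21 [ 0.39  -0.352  0.412 -0.332]
0.032 7 [ 0.39  -0.355  0.405 -0.332]
0.04 2 [ 0.395 -0.332  0.404 -0.332]
0.048 3 [ 0.388 -0.34   0.408 -0.318]
0.056 13 [ 0.385 -0.347  0.404 -0.312]
0.064 12 [ 0.384 -0.337  0.41  -0.307]
0.072 19 [ 0.384 -0.337  0.416 -0.299]
0.08 10 [ 0.383 -0.333  0.414 -0.303]
0.088 15 [ 0.388 -0.334  0.416 -0.304]
```

```bash
python3 -m creep '{"turn":[[0,0,0],[0,0,0]],"offset":[[0,0,0.06],[0,0,0.06]],"hand":[-1,-1]}'|sed -n '2p;4p'
python3 -m creep '{"turn":[[0,0,0],[0,0,0]],"offset":[[0,0,0.02],[0,0,0.02]],"hand":[-1,-1]}'|sed -n '2p;4p'
python3 -m creep '{"turn":[[0,0,0],[0,0,0]],"offset":[[0,0,0.02],[0,0,0.02]],"hand":[-1,-1]}'|sed -n '2p;4p'
python3 -m creep '{"turn":[[0,0,0],[0,0,0]],"offset":[[0,0,0.02],[0,0,0.02]],"hand":[-1,-1]}'|sed -n '2p;4p'
```

```text
ee_pos: [0.4014, -0.347, -0.0311]
wrist_force: [-0.4, -0.2, -0.4]
ee_pos: [0.4015, -0.3471, -0.0313]
wrist_force: [-4.6, 4.7, 16.2]
ee_pos: [0.4015, -0.3472, -0.0314]
wrist_force: [-9.6, 10.1, 33.2]
ee_pos: [0.4015, -0.3472, -0.0315]
wrist_force: [-14.9, 17.4, 51.4]
```

```bash
python3 -m creep '{"turn":[[0,0,0],[0,-0.05,0],[0,-0.1,0],[0,-0.15,0],[0,-0.2,0],[0,-0.25,0],[0,-0.25,0],[0,-0.25,0]],"offset":[[0,0,-0.3],[0,0,-0.6],[0,0,-0.6],[0,0,-0.6],[0,0,-0.6],[0,0,-0.6],[0,0,-0.6],[0,0,-0.6]],"hand":[-1,-1,-1,-1,-1,-1,-1,-1]}'
python3 - <<'E'
from h import *
s=r.sense(); e=s["ee_pos"]; R=Ro.from_quat(s["tcp_rot"]).as_matrix(); print(s["time_s"],e,s["qpos"],R[:,2])
for n in("side","top"):
    p,d=r.grab_frame(n); np.savez(n+"4.npz",p=p,d=d); W=cloud(n,d)
    P=W.reshape(-1,3); P=P[P[:,2]>.012]; Q=(P-e)@R
    Q=Q[(abs(Q[:,0])<.06)&(abs(Q[:,1])<.05)&(Q[:,2]>-.15)&(Q[:,2]<.05)]
    print(n)
    for a in np.arange(-.09,.03,.01):
        q=Q[(Q[:,2]>=a)&(Q[:,2]<a+.01)]
        if len(q): print(round(a,3),len(q),np.round([*q[:,:2].min(0),*q[:,:2].max(0)],3))
E
```

```text
time_s: 11.85
ee_pos: [0.4011, -0.3457, 0.0206]
tcp_rot: [0.921, 0.062, -0.383, 0.024]
wrist_force: [-1.1, 0.6, 1.3]
finger_gap: -0.0003
gripper_force: 0.0
11.85 [ 0.40106548 -0.34565546  0.02061645] [-0.62762669  0.80962388  1.29724634 -0.51124589  1.65396843  0.93180737] [-0.70344226 -0.09203311 -0.70476868]
side
-0.09 5 [ 0.036 -0.022  0.04  -0.016]
top
-0.09 57 [-0.02  -0.025  0.006  0.032]
-0.08 29 [-0.016 -0.025  0.001  0.03 ]
-0.07 23 [-0.017 -0.015  0.002  0.008]
-0.06 29 [-0.015 -0.015  0.002  0.013]
-0.05 19 [-0.016 -0.014  0.002  0.012]
-0.04 6 [-0.013 -0.007 -0.008  0.006]
```

```bash
sed -i 's/off=R0.inv().apply(np.array(p)-s\["ee_pos"\])/e=s["ee_pos"]-.031*R0.as_matrix()[:,2]; off=R0.inv().apply(np.array(p)+.031*z-s["ee_pos"])/; s/"pos",np.round(s\["ee_pos"\],4)/"TRUE tip",np.round(e,4)/' h.py
python3 -m creep '{"turn":[[0,0.05,0],[0,0.1,0],[0,0.15,0],[0,0.2,0],[0,0.25,0],[0,0.25,0],[0,0.25,0]],"offset":[[0,0,-0.5],[0,0,-0.9],[0,0,-0.9],[0,0,-0.9],[0,0,-0.9],[0,0,-0.9],[0,0,-0.9]],"hand":[1,1,1,1,1,1,1]}' | head -3
python3 -c "
from h import *
go((.567,-.325,.13),az(-82.5))"
```

```text
time_s: 12.65
ee_pos: [0.4628, -0.3396, 0.0885]
tcp_rot: [0.998, 0.064, 0.001, 0.001]
t 12.65 TRUE tip [ 0.4627 -0.3395  0.1195] q [-0.84  0.26  1.71  0.    1.17  0.6 ] 
turn [ 0.0008 -0.0007 -0.0009] offset [ 1.052 -0.011 -0.103]
```

```bash
python3 -m creep '{"turn":[[0,0,0],[0,0,0],[0,0,0],[0,0,0],[0,0,0]],"offset":[[0.3,0,-0.1],[1,0,-0.1],[1,0,-0.1],[1,0,-0.1],[1,0,-0.1]],"hand":[1,1,1,1,1]}' | head -1
python3 -c "
from h import *
go((.567,-.325,.058),az(-82.5))"
```

```text
time_s: 13.15
t 13.15 TRUE tip [ 0.5637 -0.3253  0.1278] q [-0.71  0.44  1.46 -0.    1.24  0.73] 
turn [0.0002 0.0001 0.0005] offset [0.033 0.001 0.698]
```

```bash
python3 -m creep '{"turn":[[0,0,0],[0,0,0],[0,0,0],[0,0,0],[0,0,0],[0,0,0],[0,0,0],[0,0,0],[0,0,0],[0,0,0],[0,0,0],[0,0,0]],"offset":[[0.03,0,0.3],[0.03,0,0.5],[0.03,0,0.7],[0.03,0,0.7],[0.03,0,0.7],[0.03,0,0.7],[0.03,0,0.7],[0.03,0,0.7],[0.03,0,0.7],[0.03,0,0.7],[0.03,0,0.7],[0.03,0,0.7]],"hand":[1,1,1,1,1,-1,-1,-1,-1,-1,-1,-1]}' 50
```

```text
time_s: 14.35
ee_pos: [0.5673, -0.3256, 0.0281]
tcp_rot: [0.998, 0.066, 0.001, 0.001]
wrist_force: [-0.6, 0.9, 5.7]
finger_gap: 0.0428
gripper_force: 53.6
```

```bash
python3 -m creep '{"turn":[[0,0,0],[0,0,0],[0,0,0],[0,0,0]],"offset":[[0,0,-0.2],[0,0,-0.5],[0,0,-0.9],[0,0,-1]],"hand":[-1,-1,-1,-1]}' | head -1
python3 -m creep '{"turn":[[0,0,0.032],[0,0,0.032],[0,0,0.032],[0,0,0.032]],"offset":[[0,0,-0.3],[0,-0.3,-0.3],[0,-0.7,-0.3],[0,-1,-0.3]],"hand":[-1,-1,-1,-1]}' | head -1
python3 -m creep '{"turn":[[0,0,0],[0,0,0],[0,0,0]],"offset":[[0,-0.4,0],[0,-0.8,0],[0,-1,0]],"hand":[-1,-1,-1]}' | head -1
python3 -m creep '{"turn":[[0,0,0],[0,0,0],[0,0,0]],"offset":[[0,-0.4,0],[0,-0.8,0],[0,-1,0]],"hand":[-1,-1,-1]}' | head -1
python3 -m creep '{"turn":[[0,0,0],[0,0,0],[0,0,0]],"offset":[[0,-0.4,0],[0,-0.8,0],[0,-1,0]],"hand":[-1,-1,-1]}' | head -1
python3 -m creep '{"turn":[[0,0,0],[0,0,0],[0,0,0]],"offset":[[0,-0.4,0],[0,-0.8,0],[0,-1,0]],"hand":[-1,-1,-1]}'
python3 -c "
from h import *
go((.543,.241,.010),az(-88.2))"
```

```text
time_s: 14.75
time_s: 15.15
time_s: 15.45
time_s: 15.75
time_s: 16.05
time_s: 16.35
ee_pos: [0.5393, 0.1767, 0.1546]
tcp_rot: [1.0, 0.017, -0.001, -0.0]
wrist_force: [-0.1, -0.4, -2.5]
finger_gap: 0.043
gripper_force: 52.6
t 16.35 TRUE tip [0.5393 0.1767 0.1856] q [0.1  0.18 1.67 0.   1.3  1.64] 
turn [-0.0003  0.0009  0.0006] offset [ 0.064 -0.64   1.756]
```

```bash
python3 -m creep '{"turn":[[0,0,0],[0,0,0],[0,0,0],[0,0,0]],"offset":[[0.06,-0.64,0],[0.06,-0.64,0.3],[0.06,-0.64,0.7],[0.06,-0.64,1]],"hand":[-1,-1,-1,-1]}' | head -1
python3 -m creep '{"turn":[[0,0,0],[0,0,0],[0,0,0],[0,0,0],[0,0,0],[0,0,0]],"offset":[[0,0,0.3],[0,0,0.55],[0,0,0.65],[0,0,0.72],[0,0,0.75],[0,0,0.75]],"hand":[-1,-1,-1,-1,-1,-1]}'
python3 -m creep '{"turn":[[0,0,0],[0,0,0],[0,0,0],[0,0,0]],"offset":[[0,0,0],[0,0,0],[0,0,0],[0,0,0]],"hand":[0.5,0.5,0.5,0.5]}'
python3 -m creep '{"turn":[[0,0,0],[0,0,0],[0,0,0],[0,0,0],[0,0,0]],"offset":[[0,0,-0.3],[0,0,-0.7],[0,0,-1],[0,0,-1],[0,0,-1]],"hand":[0.5,0.5,0.5,0.5,0.5]}' | head -2
```

```text
time_s: 16.75
time_s: 17.35
ee_pos: [0.5455, 0.2382, -0.0177]
tcp_rot: [1.0, 0.016, 0.001, -0.0]
wrist_force: [0.1, 0.5, -2.0]
finger_gap: 0.0428
gripper_force: 52.5
time_s: 17.75
ee_pos: [0.5455, 0.2382, -0.0177]
tcp_rot: [1.0, 0.016, 0.001, -0.0]
wrist_force: [0.1, 0.0, -0.8]
finger_gap: 0.0641
gripper_force: 0.0
time_s: 18.25
ee_pos: [0.5454, 0.2382, 0.0824]
```

```bash
python3 -m creep '{"turn":[[0,0,0],[0,0,0],[0,0,0]],"offset":[[-0.3,0.4,-0.5],[-0.6,0.8,-0.5],[-0.6,1,-0.5]],"hand":[1,1,1]}' | head -1
python3 -m creep '{"turn":[[0,0,-0.05],[0,0,-0.1],[0,0,-0.15],[0,0,-0.2],[0,0,-0.25],[0,0,-0.3],[0,0,-0.35],[0,0,-0.4],[0,0,-0.45],[0,0,-0.49],[0,0,-0.49],[0,0,-0.49]],"offset":[[0,0.4,0],[0,0.8,0],[0,1,0],[0,1,0],[0,1,0],[0,1,0],[0,1,0],[0,1,0],[0,1,0],[0,1,0],[0,1,0],[0,1,0]],"hand":[1,1,1,1,1,1,1,1,1,1,1,1]}' | head -2
python3 - <<'E'
from h import *
o=[]
for n in("top","side"):
    p,d=r.grab_frame(n);np.savez(n+"5.npz",p=p,d=d);W=cloud(n,d)
    x,y,Z=W[...,0],W[...,1],W[...,2]
    def S(lab,m):
        P=W[m]
        if len(P)>5: print(n,lab,rect(P),"z",np.round(np.nanpercentile(P[:,2],[2,50,98]),4))
    S("tin",(y<-.228)&(y>-.398)&(x>.51)&(x<.62)&(Z>.045)&(Z<.062))
    S("level",(y<.3)&(y>.18)&(x>.425)&(x<.66)&(Z>.018)&(Z<.032))
    S("cap",(y<-.228)&(y>-.3)&(x>.54)&(x<.60)&(Z>.03)&(Z<.045))
    o.append(cv2.resize(p[170:270,370:490] if n=="top" else p[110:210,330:450],(396,330)))
cv2.imwrite("pics/e.png",np.hstack(o)[:,:,::-1])
E
```

```text
time_s: 18.55
time_s: 19.75
ee_pos: [0.4899, 0.0365, 0.1298]
top tin (array([ 565.7, -320.4]), array([ 46.4, 134.5]), 1.9, 671) z [0.0474 0.0551 0.0608]
top level (array([542.7, 238.1]), array([113.8, 239.3]), 87.0, 938) z [0.0211 0.0277 0.0318]
top cap (array([ 556.9, -264.8]), array([40.6, 23. ]), 19.0, 45) z [0.0305 0.04   0.0439]
side tin (array([ 564.4, -328.9]), array([ 47. , 120.4]), 0.4, 273) z [0.0455 0.0532 0.0566]
side level (array([557.4, 229.4]), array([105.8, 216.5]), 76.2, 1692) z [0.0194 0.0264 0.0301]
side cap (array([ 550.3, -276. ]), array([42.5, 15.8]), 61.7, 45) z [0.031  0.0369 0.0437]
```

View pics/e.png

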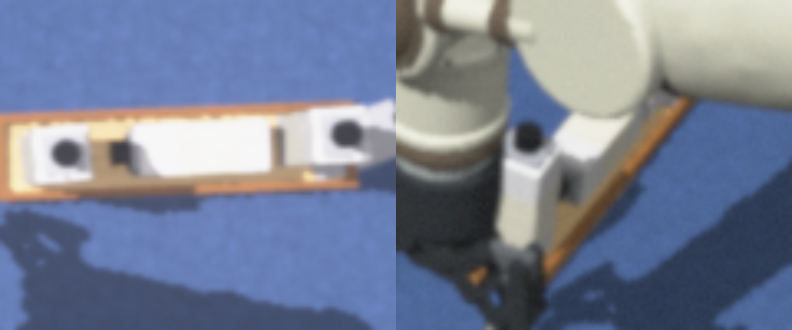

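```bash
python3 -m creep '{"turn":[[0,0,0],[0,0,0],[0,0,0]],"offset":[[-0.4,0,-0.3],[-0.8,0.1,-0.3],[-1,0.2,-0.3]],"hand":[1,1,1]}' | head -1
python3 -m creep '{"turn":[[0,0,0],[0,0,0],[0,0,0]],"offset":[[-0.4,0,0],[-0.8,0.1,0],[-1,0.2,0]],"hand":[1,1,1]}' | head -1
python3 -m creep '{"turn":[[0,0,0],[0,0,0],[0,0,0]],"offset":[[-0.4,0,0],[-0.8,0.1,0],[-1,0.2,0]],"hand":[1,1,1]}' | head -1
python3 -c "
from h import *
go((.565,-.327,.022),az(1.6))"
```

```text
time_s: 20.15
time_s: 20.45
time_s: 20.75
t 20.75 TRUE tip [ 0.5507 -0.2667  0.1919] q [-0.65  0.28  1.53 -0.    1.33 -0.64] 
turn [-0.0003  0.0001 -0.0102] offset [-0.602  0.147  1.699]
```

```bash
python3 -m creep '{"turn":[[0,0,-0.01],[0,0,-0.01],[0,0,-0.01],[0,0,-0.01],[0,0,-0.01]],"offset":[[-0.4,0.1,0],[-0.6,0.147,0],[-0.6,0.147,0.3],[-0.6,0.147,0.7],[-0.6,0.147,0.7]],"hand":[1,1,1,1,1]}' | head -1
python3 -c "
from h import *
go((.565,-.327,.022),az(1.6))"
python3 -m creep '{"turn":[[0,0,0],[0,0,0],[0,0,0],[0,0,0],[0,0,0],[0,0,0],[0,0,0],[0,0,0],[0,0,0],[0,0,0],[0,0,0]],"offset":[[0,0,0.4],[0,0,0.8],[0,0,1],[0,0,1],[0,0,1],[0,0,1],[0,0,1],[0,0,1],[0,0,1],[0,0,1],[0,0,1]],"hand":[1,1,1,1,-1,-1,-1,-1,-1,-1,-1]}' 50
```

```text
time_s: 21.25
t 21.25 TRUE tip [ 0.5618 -0.3207  0.1152] q [-0.71  0.45  1.47 -0.    1.23 -0.73] 
turn [-0.0033 -0.0029  0.0006] offset [-0.075  0.042  0.931]
time_s: 22.35
ee_pos: [0.5674, -0.325, -0.0055]
tcp_rot: [0.696, 0.718, 0.0, 0.002]
wrist_force: [-0.1, 0.4, 5.7]
finger_gap: 0.0451
gripper_force: 54.3
```

```bash
python3 -m creep '{"turn":[[0,0,0],[0,0,0],[0,0,0],[0,0,0]],"offset":[[0,0,-0.2],[0,0,-0.5],[0,0,-0.9],[0,0,-1]],"hand":[-1,-1,-1,-1]}' | head -1
python3 -m creep '{"turn":[[0,0,0],[0,0,0],[0,0,0],[0,0,0],[0,0,0]],"offset":[[0,0,-0.4],[0,0,-0.7],[0.4,-0.4,-0.7],[0.8,-0.8,-0.7],[1,-1,-0.7]],"hand":[-1,-1,-1,-1,-1]}' | head -1
python3 -m creep '{"turn":[[0,0,0.05],[0,0,0.1],[0,0,0.15],[0,0,0.2],[0,0,0.25],[0,0,0.3],[0,0,0.35],[0,0,0.4],[0,0,0.45],[0,0,0.5],[0,0,0.5],[0,0,0.5]],"offset":[[0.3,-0.2,0],[0.6,-0.4,0],[0.9,-0.45,0],[0.95,-0.45,0.1],[0.95,-0.45,0.2],[0.95,-0.45,0.4],[0.95,-0.45,0.5],[0.95,-0.45,0.6],[0.95,-0.45,0.7],[0.95,-0.45,0.7],[0.95,-0.45,0.7],[0.95,-0.45,0.7]],"hand":[-1,-1,-1,-1,-1,-1,-1,-1,-1,-1,-1,-1]}' 
python3 -c "
from h import *
go((.425,-.13,.0185),az(-88.4))"
```

```text
time_s: 22.75
time_s: 23.25
time_s: 24.45
ee_pos: [0.4141, -0.1329, 0.0907]
tcp_rot: [1.0, 0.016, -0.001, -0.0]
wrist_force: [0.1, 0.4, -3.6]
finger_gap: 0.0454
gripper_force: 53.2
t 24.45 TRUE tip [ 0.4142 -0.1329  0.1217] q [-0.59 -0.09  2.08  0.    1.15  0.95] 
turn [-0.0003  0.0004  0.001 ] offset [ 0.111 -0.025  1.032]
```

```bash
python3 -m creep '{"turn":[[0,0,0],[0,0,0],[0,0,0],[0,0,0],[0,0,0]],"offset":[[0.1,0,0.3],[0.1,0,0.6],[0.1,0,0.9],[0.1,0,1],[0.1,0,1]],"hand":[-1,-1,-1,-1,-1]}' | head -4
python3 -m creep '{"turn":[[0,0,0],[0,0,0],[0,0,0],[0,0,0]],"offset":[[0,0,0.025],[0,0,0.025],[0,0,0.025],[0,0,0.025]],"hand":[-1,-1,1,1]}'
python3 -m creep '{"turn":[[0,0,0],[0,0,0],[0,0,0],[0,0,0],[0,0,0]],"offset":[[0,0,0],[0,0,-0.3],[0,0,-0.7],[0,0,-1],[0,0,-1]],"hand":[1,1,1,1,1]}' | head -2
```

```text
time_s: 24.95
ee_pos: [0.4232, -0.132, -0.0098]
tcp_rot: [1.0, 0.016, -0.002, -0.001]
wrist_force: [-0.3, -0.8, -3.8]
time_s: 25.35
ee_pos: [0.4261, -0.1339, -0.0095]
tcp_rot: [1.0, 0.016, 0.001, 0.001]
wrist_force: [0.0, 0.1, 0.4]
finger_gap: 0.0725
gripper_force: 0.0
time_s: 25.85
ee_pos: [0.4284, -0.1353, 0.0943]
```

```bash
python3 -m creep '{"turn":[[0,0,0],[0,-0.05,0],[0,-0.1,0],[0,-0.15,0],[0,-0.2,0],[0,-0.25,0],[0,-0.25,0],[0,-0.25,0]],"offset":[[0.3,0,-0.2],[0.6,0,-0.3],[1,0,-0.3],[1,0,-0.3],[1,0,-0.3],[1,0,-0.3],[1,0,-0.3],[1,0,-0.3]],"hand":[1,1,1,1,1,1,1,1]}'|head -2
python3 - <<'E'
from h import *
for n in("top","side"):
    p,d=r.grab_frame(n);np.savez(n+"6.npz",p=p,d=d);W=cloud(n,d)
    x,y,Z=W[...,0],W[...,1],W[...,2]
    def S(lab,m):
        P=W[m]
        if len(P)>5: print(n,lab,rect(P),"z",np.round(np.nanpercentile(P[:,2],[2,50,98]),4))
    R=(y<-.07)&(y>-.2)&(x>.3)&(x<.54)
    S("tintop",R&(Z>.036)&(Z<.056)); S("all",R&(Z>.012)&(Z<.056))
    print([ (round(q["p"],2),np.round(q["extent"]).tolist()) for q in r.recognise("tin",n)[:2]])
    if n=="top": cv2.imwrite("pics/f.png",cv2.resize(p[180:300,310:490],(720,480))[:,:,::-1])
go((.455-.0134,-.13,.030-.0134),az(-88.4),(-.7068,-.0197,-.7071))
E
```

```text
time_s: 26.65
ee_pos: [0.5239, -0.1291, 0.1146]
top tintop (array([ 428.9, -132.8]), array([135.6,  46.6]), 0.2, 678) z [0.0394 0.0473 0.0534]
top all (array([ 452. , -142.5]), array([ 71.3, 187.4]), 74.8, 781) z [0.0148 0.0466 0.0532]
[(0.98, [362.0, 263.0, 21.0, 47.0])]
side tintop (array([ 453.3, -138. ]), array([ 64.9, 193.3]), 72.1, 624) z [0.0369 0.0449 0.0489]
side all (array([ 454.4, -138.4]), array([ 67.4, 195.3]), 70.1, 1017) z [0.013  0.0421 0.0484]
[(0.77, [398.0, 218.0, 49.0, 40.0])]
t 26.85 TRUE tip [ 0.5467 -0.1295  0.1423] q [-0.32  0.82  1.06 -0.27  2.    1.21] 
turn [ 0.0009 -0.001   0.0005] offset [ 0.14  -0.03   1.632]
```

View pics/f.png

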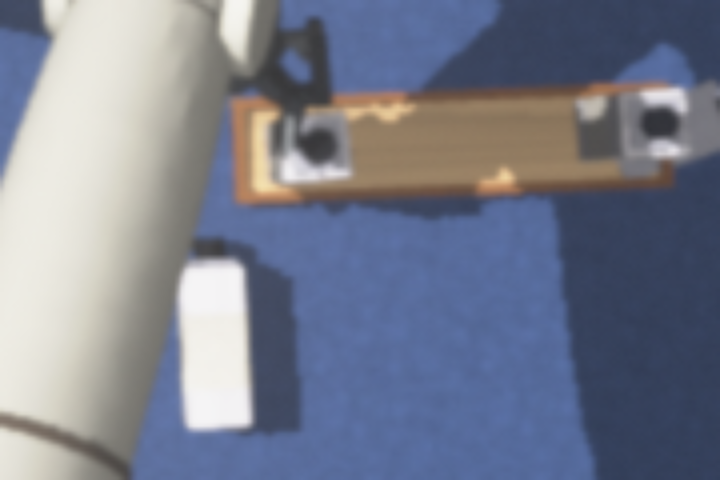

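```bash
python3 -m creep '{"turn":[[0,0,0],[0,0.05,0],[0,0.1,0],[0,0.15,0],[0,0.2,0],[0,0.25,0],[0,0.25,0],[0,0.25,0]],"offset":[[0,-0.3,0],[-0.2,-0.3,0],[-0.5,-0.3,0.2],[-0.7,-0.1,0.4],[-0.7,0,0.5],[-0.7,0.03,0.5],[-0.7,0.03,0.5],[-0.7,0.03,0.5]],"hand":[1,1,1,1,1,1,1,1]}'
python3 -c "
from h import *
go((.425,-.133,.0175),az(-89.5))"
```

```text
time_s: 27.65
ee_pos: [0.4381, -0.1356, 0.1346]
tcp_rot: [1.0, 0.014, 0.002, 0.001]
wrist_force: [-0.0, 0.7, 0.3]
finger_gap: 0.0852
gripper_force: 0.0
t 27.65 TRUE tip [ 0.4379 -0.1356  0.1656] q [-0.57 -0.09  1.99  0.    1.24  0.98] 
turn [ 0.0006 -0.0012  0.0063] offset [-0.135 -0.033  1.48 ]
```

```bash
python3 -m creep '{"turn":[[0,0,0],[0,0,0],[0,0,0]],"offset":[[-0.13,-0.03,0.4],[-0.13,-0.03,0.8],[-0.13,-0.03,1]],"hand":[1,1,1]}'|head -1
python3 -m creep '{"turn":[[0,0,0],[0,0,0],[0,0,0],[0,0,0],[0,0,0],[0,0,0],[0,0,0],[0,0,0],[0,0,0],[0,0,0]],"offset":[[0,0,0.3],[0,0,0.46],[0,0,0.46],[0,0,0.46],[0,0,0.46],[0,0,0.46],[0,0,0.46],[0,0,0.46],[0,0,0.46],[0,0,0.46]],"hand":[1,1,1,-1,-1,-1,-1,-1,-1,-1]}' 50
python3 -m creep '{"turn":[[0,0,0],[0,0,0],[0,0,0],[0,0,0],[0,0,0],[0,0,0]],"offset":[[0,0,-0.2],[0,-0.2,-0.3],[0,-0.5,-0.3],[0,-0.8,-0.3],[0,-0.8,-0.2],[0,-0.8,-0.2]],"hand":[-1,-1,-1,-1,-1,-1]}'
python3 -c "
from h import *
go((.42,-.053,.0175),az(-88.4))"
```

```text
time_s: 27.95
time_s: 28.95
ee_pos: [0.4284, -0.1339, -0.0111]
tcp_rot: [1.0, 0.016, 0.001, 0.001]
wrist_force: [-0.9, 0.2, 6.2]
finger_gap: 0.0452
gripper_force: 53.2
time_s: 29.55
ee_pos: [0.4228, -0.052, 0.0059]
tcp_rot: [1.0, 0.016, -0.001, -0.0]
wrist_force: [-0.7, 0.1, -3.3]
finger_gap: 0.0452
gripper_force: 52.6
t 29.55 TRUE tip [ 0.4229 -0.0521  0.0369] q [-0.41  0.04  2.15 -0.    0.95  1.13] 
turn [-0.0003  0.0009  0.0015] offset [-0.028  0.009  0.195]
```

```bash
python3 -m creep '{"turn":[[0,0,0],[0,0,0],[0,0,0],[0,0,0],[0,0,0],[0,0,0]],"offset":[[0,0,0.08],[0,0,0.17],[0,0,0.17],[0,0,0.17],[0,0,0.17],[0,0,0.17]],"hand":[-1,-1,-1,1,1,1]}'
python3 -m creep '{"turn":[[0,0,0],[0,0,0],[0,0,0],[0,0,0]],"offset":[[0,0,0],[0,0,-0.3],[0,0,-0.7],[0,0,-1]],"hand":[1,1,1,1]}' | head -2
python3 -m creep '{"turn":[[0,0,0],[0,-0.05,0],[0,-0.1,0],[0,-0.15,0],[0,-0.2,0],[0,-0.25,0],[0,-0.25,0],[0,-0.25,0]],"offset":[[0.3,0,0],[0.6,0,0],[0.9,0,0],[0.9,0,0],[0.9,0,0],[0.9,0,0],[0.9,0,0],[0.9,0,0]],"hand":[1,1,1,1,1,1,1,1]}'|head -2
python3 - <<'E'
from h import *
for n in("top",):
    p,d=r.grab_frame(n);np.savez(n+"7.npz",p=p,d=d);W=cloud(n,d)
    x,y,Z=W[...,0],W[...,1],W[...,2]
    R=(y<.0)&(y>-.1)&(x>.3)&(x<.54)&(Z>.02)&(Z<.056); P=W[R]; print(rect(P),np.nanpercentile(P,[1,99],axis=0))
go((.447-.0134,-.053,.030-.0134),az(-88.4),(-.7068,-.0197,-.7071))
E
```

```text
time_s: 30.15
ee_pos: [0.4249, -0.0533, -0.0093]
tcp_rot: [1.0, 0.016, 0.0, 0.0]
wrist_force: [-1.6, 0.0, 0.5]
finger_gap: 0.085
gripper_force: 0.0
time_s: 30.55
ee_pos: [0.4249, -0.0532, 0.0924]
time_s: 31.35
ee_pos: [0.5138, -0.0497, 0.0866]
(array([424.3, -52.7]), array([135.4,  45.9]), 1.2, 655) [[ 0.35750026 -0.07478896  0.02814782]
 [ 0.48904308 -0.03104756  0.05333138]]
t 31.4 TRUE tip [ 0.536  -0.0492  0.1102] q [-0.22  0.81  1.14 -0.19  1.96  1.32] 
turn [0.0007 0.0006 0.001 ] offset [-0.06   0.006  1.387]
```

```bash
python3 -m creep '{"turn":[[0,0,0],[0,0,0],[0,0,0],[0,0,0]],"offset":[[-0.03,0,0.3],[-0.03,0,0.6],[-0.03,0,0.9],[-0.03,0,1]],"hand":[1,1,1,1]}' | head -4
python3 -m creep '{"turn":[[0,0,0],[0,0,0],[0,0,0],[0,0,0],[0,0,0]],"offset":[[0,0,0.2],[0,0,0.35],[0,0,0.41],[0,0,0.41],[0,0,0.41]],"hand":[1,1,1,1,1]}' | head -4
python3 -m creep '{"turn":[[0,0,0],[0,0,0],[0,0,0],[0,0,0],[0,0,0],[0,0,0],[0,0,0]],"offset":[[0,0,0],[0,0,0],[0,0,0],[0,0,0],[0,0,0],[0,0,0],[0,0,0]],"hand":[-1,-1,-1,-1,-1,-1,-1]}' 80
python3 -c "
from h import *
go((.4346,-.0527,.0126),az(-88.4),(-.7068,-.0197,-.7071))"
```

```text
time_s: 31.8
ee_pos: [0.4389, -0.052, 0.0214]
tcp_rot: [0.924, 0.014, -0.383, 0.006]
wrist_force: [0.1, 0.3, -0.0]
time_s: 32.3
ee_pos: [0.414, -0.0536, -0.0063]
tcp_rot: [0.924, 0.014, -0.381, 0.006]
wrist_force: [0.5, 0.2, 0.3]
time_s: 33.0
ee_pos: [0.4134, -0.0535, -0.0069]
tcp_rot: [0.924, 0.014, -0.382, 0.006]
wrist_force: [3.7, 0.4, 4.8]
finger_gap: 0.0451
gripper_force: 81.9
t 33.0 TRUE tip [ 0.4352 -0.0529  0.015 ] q [-0.26  0.73  1.49 -0.2   1.68  1.34] 
turn [ 0.0009 -0.0005  0.0007] offset [ 0.012 -0.003  0.022]
```

```bash
python3 -m creep '{"turn":[[0,0,0],[0,0,0],[0,0,0],[0,0,0],[0,0,0]],"offset":[[-0.1,0,-0.1],[-0.2,0,-0.2],[-0.45,0,-0.45],[-0.7,0,-0.7],[-0.8,0,-0.8]],"hand":[-1,-1,-1,-1,-1]}' | sed -n '2p;4,6p'
python3 -m creep '{"turn":[[0,0,0],[0,0,0],[0,0,0],[0,0,0]],"offset":[[-0.3,0,-0.3],[-0.6,0,-0.6],[-0.9,0,-0.9],[-0.9,0,-0.9]],"hand":[-1,-1,-1,-1]}' | sed -n '2p;4,6p'
python3 -m creep '{"turn":[[0,0.04,0],[0,0.08,0],[0,0.12,0],[0,0.16,0],[0,0.2,0],[0,0.24,0],[0,0.28,0],[0,0.32,0],[0,0.36,0],[0,0.4,0],[0,0.44,0],[0,0.48,0],[0,0.5,0],[0,0.5,0],[0,0.5,0],[0,0.5,0]],"offset":[[0.1,0,-0.1],[0.2,0,-0.2],[0.3,0,-0.3],[0.4,0,-0.4],[0.5,0,-0.5],[0.6,0,-0.6],[0.7,0,-0.7],[0.7,0,-0.7],[0.7,0,-0.7],[0.7,0,-0.7],[0.7,0,-0.7],[0.7,0,-0.7],[0.7,0,-0.7],[0.7,0,-0.7],[0.7,0,-0.7],[0.7,0,-0.7]],"hand":[-1,-1,-1,-1,-1,-1,-1,-1,-1,-1,-1,-1,-1,-1,-1,-1]}'
python3 -c "
from h import *
go((.5725,-.313,.26),az(-88.4),(.7068,.0197,-.7071))"
```

```text
ee_pos: [0.4141, -0.0537, 0.109]
wrist_force: [1.1, 0.2, -3.2]
finger_gap: 0.0454
gripper_force: 82.3
ee_pos: [0.4149, -0.054, 0.238]
wrist_force: [1.3, -0.1, -2.7]
finger_gap: 0.0449
gripper_force: 82.6
time_s: 35.5
ee_pos: [0.5119, -0.0503, 0.2334]
tcp_rot: [0.924, 0.015, 0.382, -0.006]
wrist_force: [0.4, -0.2, -3.7]
finger_gap: 0.0452
gripper_force: 82.7
t 35.5 TRUE tip [ 0.49   -0.051   0.2554] q [-0.65 -0.72  2.43  0.62  0.88  0.63] 
turn [-0.0009  0.0004  0.0009] offset [0.558 2.646 0.491]
```

```bash
python3 -m creep '{"turn":[[0,0,0],[0,0,0],[0,0,0]],"offset":[[0.2,0.3,0.16],[0.4,0.7,0.33],[0.56,0.9,0.49]],"hand":[-1,-1,-1]}' | sed -n '1,2p'
python3 -m creep '{"turn":[[0,0,0],[0,0,0],[0,0,0]],"offset":[[0,0.4,0],[0,0.7,0],[0,0.9,0]],"hand":[-1,-1,-1]}' | sed -n '1,2p'
python3 -m creep '{"turn":[[0,0,0],[0,0,0],[0,0,0],[0,0,0],[0,0,0]],"offset":[[0,0.4,0],[0,0.7,0],[0,0.85,0],[0,0.85,0],[0,0.85,0]],"hand":[-1,-1,-1,-1,-1]}'
python3 - <<'E'
from h import *
go((.5725,-.313,.12),az(-88.4),(.7068,.0197,-.7071))
for n in("top","side"):
    p,d=r.grab_frame(n);np.savez(n+"8.npz",p=p,d=d);W=cloud(n,d)
    cv2.imwrite(f"pics/g{n}.png",cv2.resize(p[120:270,350:550] if n=="top" else p[20:220,300:500],(600,450 if n=="top" else 600))[:,:,::-1])
    m=(W[...,2]>.15)&(W[...,2]<.31)&(abs(W[...,0]-.565)<.028)&(abs(W[...,1]+.313)<.028); P=W[m]
    print(n,len(P)); 
    for a in np.arange(.16,.31,.015):
        q=P[(P[:,2]>=a)&(P[:,2]<a+.015)]
        if len(q)>3: print(round(a,3),len(q),np.round(np.percentile(q[:,:2],[2,98],axis=0),4).tolist())
E
```

```text
time_s: 35.8
ee_pos: [0.591, -0.1411, 0.2394]
time_s: 36.1
ee_pos: [0.5924, -0.2304, 0.2381]
time_s: 36.6
ee_pos: [0.5944, -0.312, 0.2375]
tcp_rot: [0.924, 0.015, 0.382, -0.007]
wrist_force: [0.4, 0.7, -3.1]
finger_gap: 0.045
gripper_force: 84.2
t 36.6 TRUE tip [ 0.5725 -0.3127  0.2595] q [-0.98 -0.04  1.93  0.82  0.96  0.16] 
turn [-0.0013  0.0003  0.0008] offset [-0.985  0.006  0.987]
top 429
0.175 6 [[0.5579, -0.2898], [0.5848, -0.2881]]
0.19 20 [[0.549, -0.2899], [0.5834, -0.2877]]
0.205 11 [[0.5493, -0.2893], [0.583, -0.2875]]
0.22 6 [[0.545, -0.3262], [0.5853, -0.2877]]
0.235 12 [[0.5482, -0.3175], [0.5861, -0.2875]]
0.25 9 [[0.5411, -0.3198], [0.5852, -0.2886]]
0.265 15 [[0.5406, -0.3277], [0.5842, -0.286]]
0.28 62 [[0.5384, -0.3402], [0.5858, -0.2865]]
0.295 288 [[0.5423, -0.3381], [0.5856, -0.2882]]
side 783
0.175 54 [[0.5405, -0.332], [0.5838, -0.2885]]
0.19 106 [[0.54, -0.3287], [0.5831, -0.288]]
0.205 102 [[0.5396, -0.3285], [0.5826, -0.2877]]
0.22 112 [[0.5397, -0.3319], [0.5844, -0.2869]]
0.235 112 [[0.5399, -0.3317], [0.5821, -0.2877]]
0.25 64 [[0.5401, -0.3108], [0.5851, -0.2866]]
0.265 29 [[0.5439, -0.2938], [0.5851, -0.2853]]
0.28 71 [[0.5422, -0.3339], [0.5864, -0.286]]
0.295 133 [[0.5454, -0.3389], [0.5851, -0.2899]]
```

View pics/gside.png

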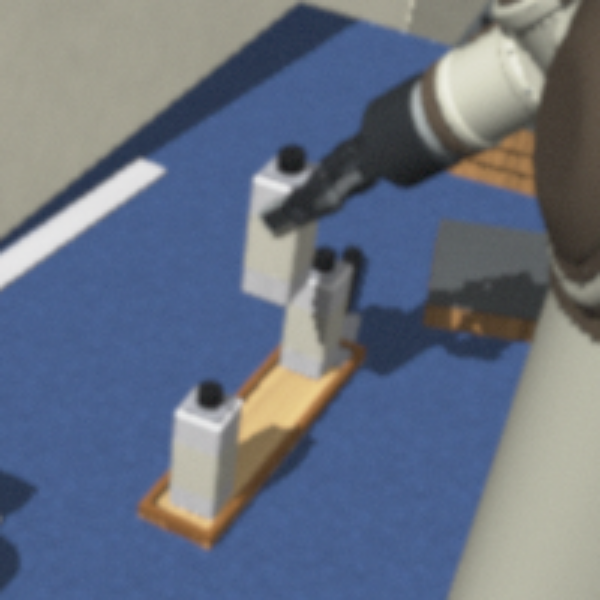

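```bash
python3 -m creep '{"turn":[[0,0,0],[0,0,0],[0,0,0],[0,0,0],[0,0,0],[0,0,0]],"offset":[[-0.3,0,0.3],[-0.55,0,0.55],[-0.8,0,0.8],[-0.97,0,0.98],[-0.97,0,0.98],[-0.97,0,0.98]],"hand":[-1,-1,-1,-1,-1,-1]}' | sed -n '2,4p'
python3 -m creep '{"turn":[[0,0,0],[0,0,0],[0,0,0],[0,0,0],[0,0,0]],"offset":[[-0.1,0,0.1],[-0.2,0,0.2],[-0.2,0,0.2],[-0.2,0,0.2],[-0.2,0,0.2]],"hand":[-1,-1,-1,-1,-1]}' | sed -n '2,4p'
python3 - <<'E'
from h import *
go((.5725,-.313,.0872),az(-88.4),(.7068,.0197,-.7071))
for n in("side","top"):
    p,d=r.grab_frame(n);W=cloud(n,d)
    m=(W[...,2]>.02)&(W[...,2]<.125)&(abs(W[...,0]-.565)<.03)&(abs(W[...,1]+.313)<.03); P=W[m]
    print(n,len(P))
    if n=="side": cv2.imwrite("pics/h.png",cv2.resize(p[80:200,340:460],(600,600))[:,:,::-1])
    for a in np.arange(.02,.125,.015):
        q=P[(P[:,2]>=a)&(P[:,2]<a+.015)]
        if len(q)>3: print(round(a,3),len(q),np.round(np.percentile(q[:,:2],[2,98],axis=0),4).tolist())
E
```

```text
ee_pos: [0.5952, -0.3122, 0.101]
tcp_rot: [0.924, 0.015, 0.383, -0.006]
wrist_force: [0.1, 0.1, -2.6]
ee_pos: [0.5957, -0.3138, 0.0742]
tcp_rot: [0.923, 0.015, 0.384, -0.005]
wrist_force: [0.3, -0.5, -3.1]
t 37.8 TRUE tip [ 0.5737 -0.3144  0.0961] q [-0.98  0.23  2.01  1.09  0.75 -0.23] 
turn [-0.0001 -0.0007  0.0014] offset [-0.072 -0.015  0.054]
side 394
0.02 57 [[0.5412, -0.3323], [0.5725, -0.2908]]
0.035 62 [[0.5409, -0.336], [0.5702, -0.2903]]
0.05 71 [[0.5405, -0.3334], [0.5837, -0.2893]]
0.065 74 [[0.5406, -0.3275], [0.5843, -0.2899]]
0.08 59 [[0.541, -0.3082], [0.586, -0.2886]]
0.095 29 [[0.5432, -0.2956], [0.5856, -0.2835]]
0.11 42 [[0.5537, -0.3029], [0.5854, -0.2842]]
top 76
0.02 9 [[0.557, -0.2916], [0.5852, -0.2895]]
0.035 10 [[0.5505, -0.2911], [0.5842, -0.2896]]
0.05 5 [[0.5757, -0.2916], [0.587, -0.2898]]
0.065 5 [[0.5455, -0.3307], [0.5857, -0.289]]
0.08 4 [[0.5448, -0.3273], [0.585, -0.2897]]
0.095 9 [[0.5423, -0.3227], [0.5842, -0.2837]]
0.11 34 [[0.5406, -0.3414], [0.5846, -0.2838]]
```

View pics/h.png

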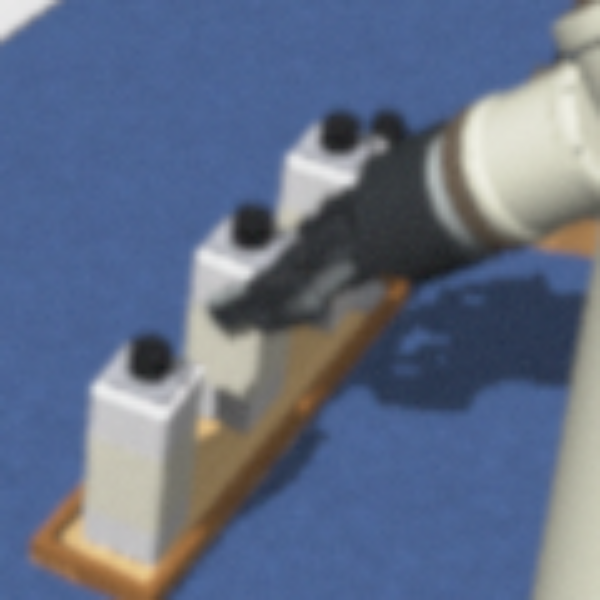

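```bash
python3 -m creep '{"turn":[[0,0,0],[0,0,0],[0,0,0]],"offset":[[-0.03,0,0.02],[-0.055,0,0.045],[-0.055,0,0.045]],"hand":[-1,-1,-1]}' | sed -n '2,4p'
python3 -m creep '{"turn":[[0,0,0],[0,0,0]],"offset":[[-0.01,0,0.01],[-0.01,0,0.01]],"hand":[-1,-1]}' | sed -n '2p;4p'
python3 -m creep '{"turn":[[0,0,0],[0,0,0]],"offset":[[-0.01,0,0.01],[-0.01,0,0.01]],"hand":[-1,-1]}' | sed -n '2p;4p'
```

```text
ee_pos: [0.5941, -0.3131, 0.0648]
tcp_rot: [0.924, 0.014, 0.383, -0.006]
wrist_force: [0.7, -0.8, -1.5]
ee_pos: [0.5949, -0.3134, 0.0649]
wrist_force: [0.3, 0.6, 3.7]
ee_pos: [0.5955, -0.3135, 0.0649]
wrist_force: [-5.8, 3.5, 12.7]
```

```bash
python3 -m creep '{"turn":[[0,0,0],[0,0,0],[0,0,0],[0,0,0],[0,0,0],[0,0,0]],"offset":[[0.013,0,-0.013],[0.013,0,-0.013],[0.013,0,-0.013],[0.013,0,-0.013],[0.013,0,-0.013],[0.013,0,-0.013]],"hand":[-1,-1,0.6,0.6,0.6,0.6]}'
python3 -m creep '{"turn":[[0,0,0],[0,0,0],[0,0,0],[0,0,0],[0,0,0],[0,0,0]],"offset":[[0,0,-0.1],[0,0,-0.3],[0,0,-0.6],[0,0,-1],[0,0,-1],[0,0,-1]],"hand":[0.6,0.6,0.6,0.6,0.6,0.6]}'
python3 - <<'E'
from h import *
p,d=r.grab_frame("side");W=cloud("side",d);P=W[(W[...,2]>.02)&(W[...,2]<.125)&(abs(W[...,0]-.565)<.03)&(abs(W[...,1]+.313)<.03)]
for a in np.arange(.02,.125,.015):
    q=P[(P[:,2]>=a)&(P[:,2]<a+.015)]
    if len(q)>3: print(round(a,3),len(q),np.round(np.percentile(q[:,:2],[2,98],axis=0),4).tolist())
cv2.imwrite("pics/i.png",cv2.resize(p[80:380,190:470],(560,600))[:,:,::-1])
E
```

```text
time_s: 39.2
ee_pos: [0.5939, -0.3126, 0.0635]
tcp_rot: [0.924, 0.014, 0.382, -0.006]
wrist_force: [-0.1, -1.2, 0.3]
finger_gap: 0.0684
gripper_force: 0.0
time_s: 39.8
ee_pos: [0.5231, -0.3158, 0.1355]
tcp_rot: [0.924, 0.014, 0.383, -0.005]
wrist_force: [-0.4, 0.0, -0.6]
finger_gap: 0.0688
gripper_force: 0.0
0.02 60 [[0.5398, -0.3301], [0.5728, -0.2894]]
0.035 63 [[0.5388, -0.3326], [0.5711, -0.2901]]
0.05 70 [[0.54, -0.3362], [0.5796, -0.2884]]
0.065 86 [[0.5397, -0.3285], [0.5829, -0.289]]
0.08 89 [[0.5391, -0.3351], [0.5843, -0.2896]]
0.095 87 [[0.5399, -0.3294], [0.583, -0.2887]]
0.11 127 [[0.54, -0.3351], [0.5848, -0.2904]]
```

View pics/i.png

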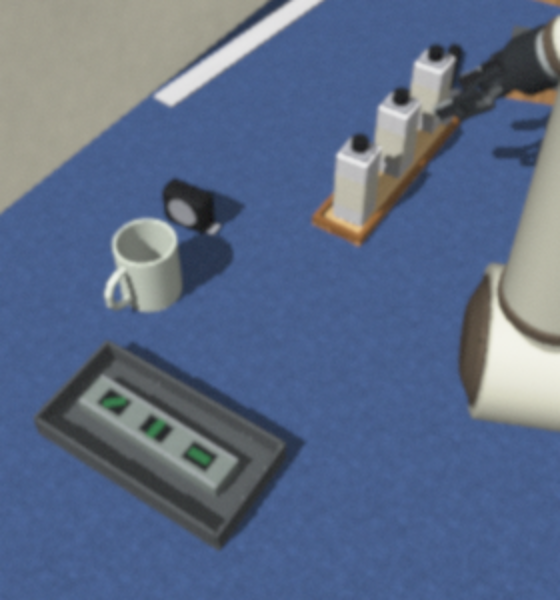

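Three tins stand upright in the rack (the middle one is the moved tin, about (398,130)). The level lies flat in the tray at about (160,430), and the mug and tape haven't moved. I'll back off a little further and hand in.

```bash
python3 -m creep '{"turn":[[0,0,0],[0,0,0],[0,0,0],[0,0,0]],"offset":[[0,0,-0.3],[0,0,-0.5],[0,0,-0.5],[0,0,-0.5]],"hand":[0.6,0.6,0.6,0.6]}' | head -2
python3 -c "
from bench import r;print(r.close_job())"
```

```text
time_s: 40.25
ee_pos: [0.4883, -0.3156, 0.1688]
the job is handed in; nothing more can be done
None
```

I handed the job in at about 40 s: the last picture shows the level flat in the tray, the tin upright and cap up between its two neighbours, and the mug and tape in place; no verdict came back.

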